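Sort the medicine cartons into their trays

TASK

Put each of the three white medicine cartons away in the blue tray that fits it (long and slim, oblong, square), lying flat inside the rim. The oblong one is tucked partly under the front lip of the low steel shelf, so draw it forward until it is clear before you lift it. Leave the small tape roll and the little glass vial as they stand.

Things in the scene. Friction and masses are not known exactly. Their poses are not given: they have to be found in the camera images.
- mid_carton: White closed medicine carton of paperboard with a thin plain grey band round it near the +x end and a brown flap on the -x end, lying flat, 90 x 44 x 32 mm (its x, y, z). Origin: centre of its underside; z up, x along the first size. About 60 g. The oblong carton. Starts with its rear half (+x end, about 40 mm) under the lip of the step shelf and its front 50 mm (-x end) sticking out towards the robot, its x axis within 0.1 rad of the shelf's.
- long_carton: White closed medicine carton of paperboard with a thin plain grey band round it near the +x end and a brown flap on the -x end, lying flat, 120 x 28 x 32 mm (its x, y, z). Origin: centre of its underside; z up, x along the first size. About 50 g. The long slim carton. Starts alone on the open cart top to the left or right, turned at any angle.
- square_carton: White closed medicine carton of paperboard with a thin plain grey band round it near the +x end and a brown flap on the -x end, lying flat, 62 x 62 x 32 mm (its x, y, z). Origin: centre of its underside; z up, x along the first size. About 70 g. The square carton. Starts alone on the open cart top to the left or right, turned at any angle.
- mid_tray: Blue low-rimmed tray fixed to the cart, inside 108 x 60 mm (its x by y), about 16 to 20 mm more each way than the oblong carton, which it alone is made for. Floor 3 mm thick, walls 3 mm thick, rim 12 mm above the cart top. Origin: centre of its underside, on the cart top; x along the first size. Its place among the three trays changes.
- long_tray: Blue low-rimmed tray fixed to the cart, inside 138 x 44 mm (its x by y), about 16 to 20 mm more each way than the long slim carton, which it alone is made for. Floor 3 mm thick, walls 3 mm thick, rim 12 mm above the cart top. Origin: centre of its underside, on the cart top; x along the first size. Its place among the three trays changes.
- square_tray: Blue low-rimmed tray fixed to the cart, inside 80 x 80 mm (its x by y), about 16 to 20 mm more each way than the square carton, which it alone is made for. Floor 3 mm thick, walls 3 mm thick, rim 12 mm above the cart top. Origin: centre of its underside, on the cart top; x along the first size. Its place among the three trays changes.
- step_shelf: Low stainless step shelf fixed to the cart, open at the front, 140 mm deep (its x) by 200 mm wide (its y), top of the deck 46 mm above the cart top. Origin: centre of its footprint, on the cart top; its front edge is 70 mm from the origin towards its own -x, facing the robot. The front lip hangs down to 38 mm above the cart top, so a carton under it cannot be lifted. Small supplies fixed on the rear half of its deck reach 84 mm above the cart top.
- tape_roll: Small white tape roll lying flat on the cart, 50 mm across, 25 mm high, with a 34 mm hole. Origin: centre of its underside. A bystander, to be left alone.
- vial: Small clear glass vial standing upright, 28 mm across, 50 mm high. Origin: centre of its underside. A bystander, to be left alone.
Things that resemble listed ones, but are neither listed nor needed, are in the scene too. What is shaped like the long_carton but pink or red is not meant.

How it is judged:
By the outcome, as a careful person would: the job done as asked, in the order asked, and still so for the second after the job is handed in, with the robot touching nothing.
It also fails if it takes over 104 s, if anything falls off the work surface, if the arm or the gripper's body presses on something with over 40 N, if the wrist force passes 120 N, or if a joint passes its speed limit or range.

ROBOT

A 6-joint arm with a two-finger parallel gripper is mounted at the origin on the work surface. World frame = base frame: x ahead of the robot, y to its left, z up, the work surface at z = 0. Lengths are in m, angles in rad, forces in N, time in s.
With the tool pointing down it reaches from about 0.35 to 0.725 m from the base axis. Payload 6 kg.
Tool frame: the origin (TCP) lies at the very end of the fingers, on their centre line; the grasp point (between the pads) lies 19 mm behind it; z points along the fingers, y is the line along which they close (so a half turn about z gives the same grasp; the last joint's range is limited). The gripper opens to 85 mm and grips with 20 to 120 N. Pads are 22 mm wide; open, the fingers measure 114 mm over their backs; the gripper's body (76 mm by 85 mm) begins 54 mm behind the grasp point. The pads swing forward as they close: fully open they stand 13 mm farther back than shut.
Start: joints at [1.59, 0.04, 0.085, 0, -1.615, -0.334], TCP at [0.186, 0.571, 0.231] pointing down, gripper open.
Joint ranges: [-2.56, 2.56], [-1.29, 2.01], [-1.08, 1.49], [-3.29, 1.98], [-2.81, -0.18], [-2.99, 2.99]. Speed limits (rad/s): [2.57, 2.57, 3.01, 3.14, 3.14, 3.14].

INTERFACE

Orientations are given as a rotation vector (axis times angle).
In Python, from rig import arm gives the robot as it stands.
- The arm moves only by the tool send_rows, never from a script. Its argument "plan" is a list that holds one entry, the list of rows, each a list of 7 numbers: the turn, a rotation vector about the world's x, y, z in rad, then the shift along the world's x, y, z in m, then the gripper command: -1 is shut, 1 is fully open, values between are in proportion. In form: [[[rx, ry, rz, x, y, z, jaw], ...]]. A call has 1 to 10 rows; each row shifts and turns the commanded pose from where the row before left it; what a row does not reach is not made up. A row lasts 1/10 s, in which the tool goes at most 50 mm and 8.59 degrees, less where a joint would pass 70% of its speed; a pose out of reach is approached as far as the arm can. A call with a gripper value outside its range is refused whole. The fingers move at their own pace and stop on an object; "grip_force" is the grip in N (left out, the last holds). Time passes only in rows, so rows that do not move let the fingers close. It gives the time, the measured TCP pose, the force, the opening and the grip force at its end, in the units of the state.
- arm.sense(): the state, without advancing time (a new reading comes with each control period).
- arm.capture(name): name is "scene" or "side" or "wrist"; returns the picture (420x560x3 uint8, red, green, blue); there is no depth.
- arm.calibration(name): a dict with "intrinsics" (3x3 intrinsics, pixels), "xyz" and "orientation" of the camera in the world. Camera axes: x right, y down, z forward; pixel columns grow to the right and rows downward; lengths in m; the calibration is good to about 2 mm. The wrist camera is an equidistant fisheye: a pixel r from the principal point sees the ray r / f radians off the axis. A picture is of the moment at which its call begins: read the wrist's pose just before it. calibration takes no time and is no camera call; for the wrist camera it gives the pose at the moment of the call.
- arm.sign_off(): hands the job in; it is judged then, once.
The state is a dict: "time": time; "qpos": joint angles; "dq": joint speeds; "joint_efforts": joint torques, N m; "eef_pos": TCP position; "tool_rot": TCP orientation; "ft_force": force on the tool from outside, world axes, zero at the start; "moment": the same for the moment, N m; "gripper_width": finger opening in m; "finger_force": force on a finger pad.
Only numpy, scipy, OpenCV 4.12 (cv2) and the standard library are available. Lean on these libraries where they do the work, as an engineer would, in place of code of your own. Each camera call takes 0.05 s, during which the arm holds its last target. There are 200 camera calls.

## Working session

There is one attempt and no reset: what is moved stays moved. The work goes in short steps, Python scripts to look and compute and a tool call to move; the robot and the scene stay as the last step left them, time stands still between calls to the robot, and variables do not carry over. Pictures are saved under pics/ and viewed, at most 14 in all, crops included, and the job is handed in when it is done.

Besides the shell and the picture viewer there is one more tool, called after ">>>" as name(argument=value, ...) on one line, values as JSON. send_rows: Moves the arm, as the interface text tells. Its arguments: {"type":"object","properties":{"plan":{"type":"array","items":{"type":"array","items":{"type":"array","items":{"type":"number"}}}},"grip_force":{"type":"number"}},"required":["plan"]}

```bash
mkdir -p pics; ls
python3 - <<'E'
from rig import arm
import cv2
s=arm.sense();print({k:s[k] for k in('time','eef_pos','tool_rot','gripper_width','ft_force')})
for n in('scene','side'):
    cv2.imwrite(f'pics/{n}0.png',cv2.resize(arm.capture(n)[:,:,::-1],(800,600)))
    cv2.imwrite(f'pics/{n}_raw.png',arm.capture(n)[:,:,::-1])
for n in('scene','side','wrist'): print(n,arm.calibration(n))
E
```

```text
pics
{'time': 0.0, 'eef_pos': array([0.18559338, 0.57021933, 0.23028366]), 'tool_rot': array([ 3.10103600e+00, -4.92107928e-01, -2.93134646e-04]), 'gripper_width': 0.08551661487441996, 'ft_force': array([ 0.25963892,  0.07870274, -0.48700063])}
scene {'intrinsics': array([[417.52802525,   0.        , 278.76970222],
       [  0.        , 417.52802525, 209.05714733],
       [  0.        ,   0.        ,   1.        ]]), 'xyz': array([ 0.97434688, -0.03072217,  0.90268807]), 'orientation': array([-2.06995823, -1.73348459,  0.4716883 ])}
side {'intrinsics': array([[523.61493523,   0.        , 283.1880674 ],
       [  0.        , 523.61493523, 209.00451628],
       [  0.        ,   0.        ,   1.        ]]), 'xyz': array([ 0.373806  , -0.94677179,  0.60178221]), 'orientation': array([-2.06564336,  0.07449129, -0.06197989])}
wrist {'intrinsics': array([[325.1922621 ,   0.        , 282.896138  ],
       [  0.        , 325.1922621 , 207.12207383],
       [  0.        ,   0.        ,   1.        ]]), 'xyz': array([0.26294742, 0.54523073, 0.37389294]), 'orientation': array([ 1.7205429 , -2.36709936, -0.38574341])}
```

View pics/scene0.png

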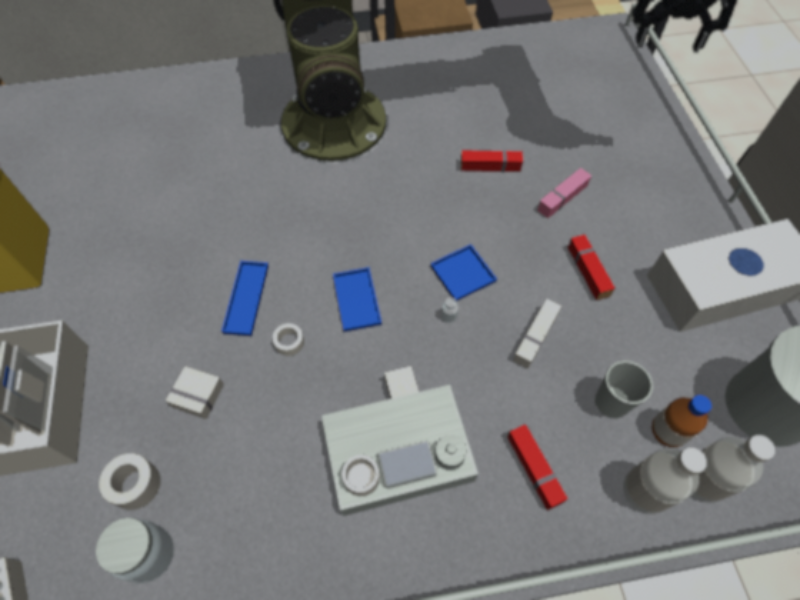

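View pics/side0.png

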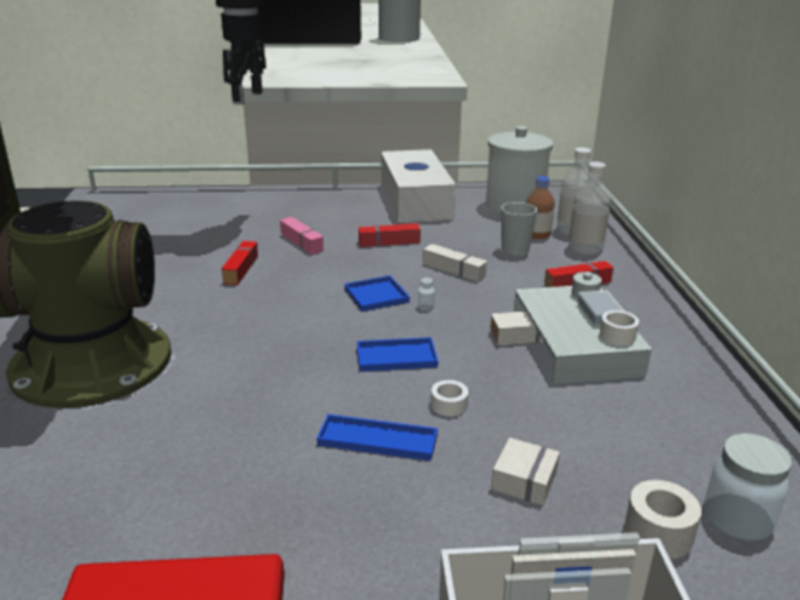

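The scene view shows these, at 800x600 pixels:
- **Trays:** long (246,298), mid (357,299), square (463,272).
- **Cartons:** the long white carton is at (538,332), the square one at (195,390), and the mid one at (400,382) under the shelf lip.
- **Lookalikes for the long carton:** red at (590,266), (538,466) and (492,160), and pink at (565,192). These are rejected by colour.
- **Bystanders:** the tape roll is at (287,338) and the vial at (450,309). The big roll at (125,480) and the white box at (740,265) are not needed.

```bash
cat > h.py <<'E'
import numpy as np, cv2
from rig import arm
from scipy.spatial.transform import Rotation as R
def ray(px,c,fish=False):
    K=c['intrinsics'];px=np.atleast_2d(px).astype(float)
    d=np.c_[(px[:,0]-K[0,2])/K[0,0],(px[:,1]-K[1,2])/K[1,1],np.ones(len(px))]
    if fish:
        r=np.hypot(d[:,0],d[:,1])+1e-9; d[:,:2]*=(np.sin(r)/r)[:,None]; d[:,2]=np.cos(r)
    return d@R.from_rotvec(c['orientation']).as_matrix().T
def onplane(px,c,z,fish=False):
    d=ray(px,c,fish);o=np.array(c['xyz']);return (o+d*((z-o[2])/d[:,2])[:,None])[:,:2]
def rect(pts):
    (x,y),(w,h),a=cv2.minAreaRect((pts*1000).astype(np.float32))
    if w<h: w,h,a=h,w,a+90
    a=(a+90)%180-90
    return np.round([x/1000,y/1000,w,h,a],3)
def blobs(m,amin=60):
    cs,_=cv2.findContours(m.astype(np.uint8)*255,cv2.RETR_EXTERNAL,cv2.CHAIN_APPROX_NONE)
    return [c[:,0,:] for c in cs if cv2.contourArea(c)>amin]
E
cat > m1.py <<'E'
from h import *
for n in('scene','side'):
    im=cv2.imread(f'pics/{n}_raw.png');c=arm.calibration(n);hsv=cv2.cvtColor(im,cv2.COLOR_BGR2HSV)
    H,S,V=cv2.split(hsv)
    print(n,'trays')
    for b in blobs((H>100)&(H<130)&(S>150)&(V>70),200):
        print(b.mean(0).round(),'z.012',rect(onplane(b,c,.012)),'z0',rect(onplane(b,c,0))[:2])
    print('white')
    for b in blobs((S<50)&(V>(195 if n=='scene' else 175)),40):
        p=onplane(b,c,.032)
        if .2<p[:,0].mean()<.8 and abs(p[:,1].mean())<.5: print(b.mean(0).round(),rect(p))
im=cv2.imread('pics/scene_raw.png')
cv2.imwrite('pics/crop.png',np.hstack([cv2.resize(im[y-35:y+35,x-35:x+35],(260,260),interpolation=1) for x,y in((377,232),(280,268),(136,273))]))
print([im[y,x] for x,y in((377,230),(280,266),(140,268),(136,283),(300,330),(250,250))])
E
python3 m1.py
```

```text
scene trays
[249. 209.] z.012 [ 4.48000e-01 -1.40000e-02  1.13818e+02  6.33750e+01  2.28500e+00] z0 [ 0.441 -0.014]
[171. 208.] z.012 [  0.411  -0.203 143.32   49.076 -15.316] z0 [ 0.404 -0.205]
[324. 190.] z.012 [  0.428   0.18   85.376  85.223 -70.953] z0 [0.42  0.183]
white
[251. 332.] [ 7.5300e-01 -5.2000e-02  2.0781e+01  2.0359e+01  7.9896e+01]
side trays
[264. 306.] z.012 [  0.405  -0.214 143.048  60.909 -15.299] z0 [ 0.405 -0.199]
[277. 248.] z.012 [ 4.42000e-01 -2.60000e-02  1.13127e+02  7.81380e+01  2.06600e+00] z0 [ 0.444 -0.008]
[263. 205.] z.012 [  0.422   0.166  97.018  88.596 -70.781] z0 [0.423 0.189]
white
[397. 401.] [ 5.76000e-01 -4.57000e-01  1.19408e+02  4.28700e+00 -2.00000e-03]
[401. 388.] [ 5.89000e-01 -4.35000e-01  1.21158e+02  7.59800e+00 -6.70000e-02]
[328. 392.] [ 0.497 -0.448 76.73  60.158  0.222]
[466. 394.] [  0.67   -0.456  74.889  22.374 -88.91 ]
[405. 377.] [  0.601  -0.414 119.146   8.774   0.196]
[466. 352.] [ 0.707 -0.371 70.972 70.461 -3.809]
[382. 326.] [ 0.594 -0.303 61.521 14.62  61.06 ]
[362. 320.] [ 0.564 -0.287 61.65  39.092 61.7  ]
[314. 273.] [ 0.503 -0.15  47.237 44.886 -3.574]
[447. 241.] [ 7.9600e-01 -5.3000e-02  4.8679e+01  2.4744e+01  5.3135e+01]
[357. 223.] [6.2100e-01 2.9000e-02 4.8618e+01 4.5527e+01 3.6880e+00]
[427. 216.] [ 7.85000e-01  5.30000e-02  1.20838e+02  5.22730e+01 -7.94870e+01]
[397. 226.] [ 7.06000e-01  2.90000e-02  2.04475e+02  9.62580e+01 -8.50780e+01]
[410. 195.] [  0.778   0.156  40.492  31.928 -16.304]
[332. 182.] [  0.6     0.238  31.944  26.241 -42.827]
[312. 176.] [  0.552   0.28   78.729  28.889 -41.8  ]
[array([190, 195, 193], dtype=uint8), array([192, 195, 193], dtype=uint8), array([192, 194, 192], dtype=uint8), array([190, 194, 191], dtype=uint8), array([156, 148, 142], dtype=uint8), array([129, 126, 125], dtype=uint8)]
```

View pics/crop.png

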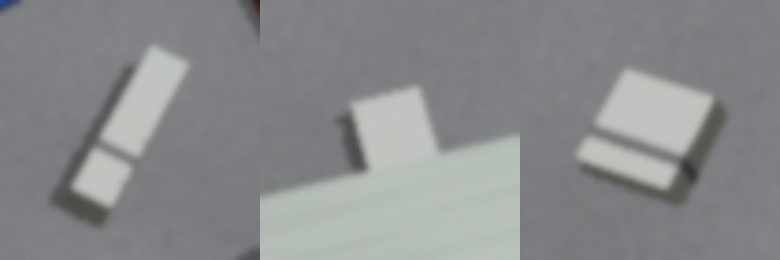

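The crop confirms three plain white banded cartons: long, oblong under the lip, and square. Next I'll get their poses from the top faces.

Run:
```python
from h import *
c=arm.calibration('scene');im=cv2.imread('pics/scene_raw.png')
V=im.min(2);m=cv2.morphologyEx((V>175).astype(np.uint8),cv2.MORPH_CLOSE,np.ones((7,7)))
for b in blobs(m,60):
    p=onplane(b,c,.032)
    if .3<p[:,0].mean()<.8 and abs(p[:,1].mean())<.4: print('scene',b.mean(0).round(),rect(p))
c=arm.calibration('side');im=cv2.imread('pics/side_raw.png')
hsv=cv2.cvtColor(im,cv2.COLOR_BGR2HSV)
m=cv2.morphologyEx(((hsv[:,:,1]<50)&(hsv[:,:,2]>175)).astype(np.uint8),cv2.MORPH_CLOSE,np.ones((7,7)))
for b in blobs(m,60):
    p=onplane(b,c,.032)
    if .3<p[:,0].mean()<.8 and abs(p[:,1].mean())<.33: print('side',b.mean(0).round(),rect(p))
```

```text
scene [ 87. 335.] [  0.698  -0.385  67.142  66.644 -48.081]
scene [278. 307.] [ 6.95000e-01  1.00000e-02  1.99205e+02  1.83940e+02 -8.58030e+01]
scene [134. 272.] [ 0.576 -0.289 57.7   57.259 61.131]
scene [201. 235.] [ 0.511 -0.135 42.833 42.004 -5.322]
scene [377. 231.] [  0.57    0.273 114.951  24.266 -40.885]
side [369. 322.] [ 0.574 -0.292 61.652 60.938 61.193]
side [314. 273.] [ 0.503 -0.15  47.237 44.886 -3.574]
side [447. 241.] [ 7.9600e-01 -5.3000e-02  4.8679e+01  2.4744e+01  5.3135e+01]
side [388. 226.] [ 6.75000e-01  2.60000e-02  2.06097e+02  1.54978e+02 -8.40500e+01]
side [422. 211.] [ 7.80000e-01  8.40000e-02  1.86427e+02  5.58300e+01 -8.26470e+01]
side [319. 178.] [  0.567   0.266 118.452  28.889 -41.8  ]
```

>>> send_rows(plan=[[[0,0,-0.041,0.038,-0.03,0,1],[0,0,-0.041,0.038,-0.03,0,1],[0,0,-0.041,0.038,-0.03,0,1],[0,0,-0.041,0.038,-0.03,0,1],[0,0,-0.041,0.038,-0.03,0,1],[0,0,-0.041,0.038,-0.03,0,1],[0,0,-0.041,0.038,-0.03,0,1],[0,0,-0.041,0.038,-0.03,0,1],[0,0,-0.041,0.038,-0.03,-0.03,1],[0,0,-0.041,0.038,-0.03,-0.03,1]]], grip_force=40)

```text
time: 1.2
eef_pos: [0.5581, 0.2767, 0.1787]
tool_rot: [-2.935, 1.116, -0.001]
ft_force: [0.2, 1.1, -0.6]
gripper_width: 0.0852
finger_force: 0.0
```

```bash
cat >> h.py <<'E'
def tool():
    s=arm.sense();M=R.from_rotvec(s['tool_rot']).as_matrix()
    print('t',round(s['time'],2),'tcp',s['eef_pos'].round(4),'xyaw',round(np.degrees(np.arctan2(M[1,0],M[0,0])),2),'tiltz',M[:,2].round(3),'w',round(s['gripper_width'],4),'F',s['ft_force'].round(1),'q',s['qpos'].round(2));return s
def wrist(name,z=.032,near=None,thr=170,k=7):
    c=arm.calibration('wrist');im=arm.capture('wrist')
    cv2.imwrite(f'pics/{name}.png',im[:,:,::-1])
    m=cv2.morphologyEx((im.min(2)>thr).astype(np.uint8),cv2.MORPH_CLOSE,np.ones((k,k)))
    for b in blobs(m,150):
        p=onplane(b,c,z,True)
        if near is None or np.hypot(*(p.mean(0)-near))<.06: print(b.mean(0).round(),rect(p))
E
python3 - <<'E'
from h import *
tool();wrist('w1',near=(.569,.27))
E
```

```text
t 1.2 tcp [0.5581 0.2767 0.1787] xyaw -41.64 tiltz [ 0.001  0.001 -1.   ] w 0.0852 F [ 0.2  1.1 -0.6] q [ 0.78  0.1   0.05 -0.   -1.52  0.06]
[277. 193.] [  0.557   0.283  74.28   25.784 -41.105]
[278. 128.] [  0.604   0.241  27.866  25.839 -41.925]
```

View pics/w1.png

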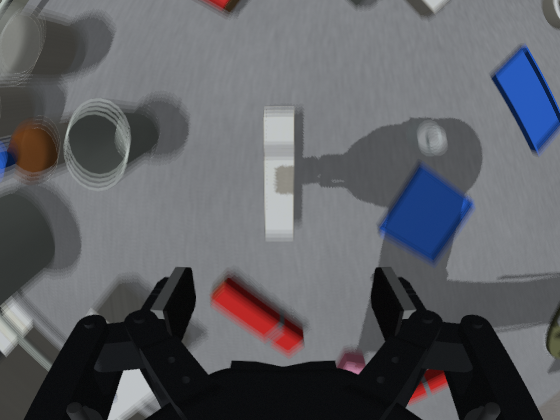

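The wrist view shows the long carton at about (278,175), centred near (0.571, 0.270), which agrees with the scene measurement. I'll descend.

>>> send_rows(plan=[[[0,0,0,0.005,0,-0.03,1],[0,0,0,0,0,-0.04,1],[0,0,0,0,0,-0.04,1],[0,0,0,0,0,0,1],[0,0,0,0,0,0,1],[0,0,0,0,0,0,1]]])

```text
time: 1.85
eef_pos: [0.5628, 0.2787, 0.0719]
tool_rot: [-2.935, 1.112, -0.005]
ft_force: [0.0, -0.0, 0.8]
gripper_width: 0.0856
finger_force: 0.0
```

Run:
```python
from h import *
tool();wrist('w2',near=(.569,.27),k=13)
```

```text
t 1.85 tcp [0.5628 0.2787 0.0719] xyaw -41.5 tiltz [ 0.004  0.002 -1.   ] w 0.0856 F [ 0.  -0.   0.8] q [ 0.78  0.15 -0.09  0.   -1.33  0.07]
[283. 273.] [  0.543   0.296  52.307  26.651 -41.276]
[282. 201.] [ 0.579  0.263 25.509  7.468 48.644]
[283. 156.] [  0.6     0.245  31.046  26.162 -40.901]
```

>>> send_rows(plan=[[[0,0,0,0.005,-0.004,-0.03,1],[0,0,0,0,0,-0.02,1],[0,0,0,0,0,-0.01,1],[0,0,0,0,0,0,1],[0,0,0,0,0,0,-1],[0,0,0,0,0,0,-1],[0,0,0,0,0,0,-1],[0,0,0,0,0,0,-1],[0,0,0,0,0,0,-1],[0,0,0,0,0,0,-1]]], grip_force=35)

```text
time: 2.9
eef_pos: [0.5669, 0.2742, 0.0095]
tool_rot: [-2.937, 1.113, -0.001]
ft_force: [-0.8, 0.4, 4.5]
gripper_width: 0.0275
finger_force: 35.6
```

>>> send_rows(plan=[[[0,0,0,0,0,0,-1],[0,0,0,0,0,0,-1],[0,0,0,0,0,0,-1],[0,0,0,0,0,0.02,-1],[0,0,0,0,0,0.03,-1],[0,0,0,0,0,0.04,-1],[0,0,0,0,0,0.04,-1],[0,0,0,0,0,0,-1]]])

```text
time: 3.7
eef_pos: [0.5689, 0.2748, 0.1456]
tool_rot: [-2.931, 1.111, -0.01]
ft_force: [0.5, -0.1, 0.6]
gripper_width: 0.0276
finger_force: 35.2
```

Run:
```python
from h import *
tool();wrist('w3');cv2.imwrite('pics/sd3.png',arm.capture('side')[60:340,180:460,::-1])
```

```text
t 3.7 tcp [0.5689 0.2748 0.1456] xyaw -41.52 tiltz [ 0.009  0.005 -1.   ] w 0.0276 F [ 0.5 -0.1  0.6] q [ 0.77  0.12  0.01  0.   -1.45  0.08]
[ 80. 359.] [  0.581   0.632  96.493  15.233 -84.148]
[ 30. 374.] [  0.625   0.797 246.626 105.634 -43.847]
[279. 343.] [  0.455   0.377  67.233  57.002 -41.497]
[266. 257.] [ 0.537  0.321 31.521 13.181 49.329]
[281. 195.] [  0.572   0.274  67.673  56.617 -41.238]
[ 88. 170.] [  0.716   0.395  83.573  78.693 -47.77 ]
[459.   4.] [6.0000e-01 4.5000e-02 3.4215e+01 1.5933e+01 6.1153e+01]
```

View pics/sd3.png

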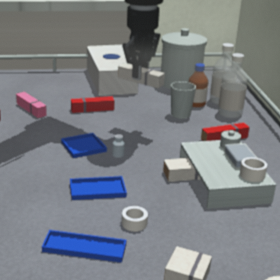

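The side view shows the long carton lifted in the gripper. I'll carry it to the long tray.

>>> send_rows(plan=[[[0,0,0.038,-0.013,-0.04,0,-1],[0,0,0.038,-0.013,-0.04,0,-1],[0,0,0.038,-0.013,-0.04,0,-1],[0,0,0.038,-0.013,-0.04,0,-1],[0,0,0.038,-0.013,-0.04,0,-1],[0,0,0.038,-0.013,-0.04,0,-1],[0,0,0.038,-0.013,-0.04,0,-1],[0,0,0.038,-0.013,-0.04,0,-1],[0,0,0.038,-0.013,-0.04,0,-1],[0,0,0.038,-0.013,-0.04,0,-1]]])

```text
time: 4.8
eef_pos: [0.4348, -0.1274, 0.1366]
tool_rot: [3.095, -0.536, -0.004]
ft_force: [0.2, 0.1, -0.3]
gripper_width: 0.0279
finger_force: 35.1
```

>>> send_rows(plan=[[[0,0,0.038,-0.014,-0.04,0,-1],[0,0,0.038,-0.014,-0.039,0,-1],[0,0,0,0,0,-0.03,-1],[0,0,0,0,0,-0.03,-1],[0,0,0,0,0,0,-1],[0,0,0,0,0,0,-1],[0,0,0,0,0,0,-1]]])

```text
time: 5.5
eef_pos: [0.4092, -0.2052, 0.08]
tool_rot: [3.113, -0.42, 0.002]
ft_force: [0.1, -1.2, 0.0]
gripper_width: 0.0275
finger_force: 35.2
```

Run:
```python
from h import *
tool();im=arm.capture('scene');cv2.imwrite('pics/sc4.png',cv2.resize(im[140:300,90:290,::-1],(800,640))[:600])
c=arm.calibration('wrist');w=arm.capture('wrist');cv2.imwrite('pics/w4.png',w[:,:,::-1])
hsv=cv2.cvtColor(w,cv2.COLOR_RGB2HSV);H,S,V=cv2.split(hsv)
for b in blobs((H>100)&(H<130)&(S>150)&(V>60),300): print(b.mean(0).round(),rect(onplane(b,c,.012,True)))
```

```text
t 5.5 tcp [ 0.4092 -0.2052  0.08  ] xyaw -15.36 tiltz [ 0.001 -0.001 -1.   ] w 0.0275 F [ 0.1 -1.2  0. ] q [-0.02 -0.33 -0.52  0.   -1.38  1.32]
[ 61. 237.] [ 4.42000e-01 -1.20000e-02  1.14029e+02  6.69310e+01  2.22600e+00]
[269. 161.] [  0.437  -0.212  78.985  49.892 -15.258]
```

View pics/w4.png

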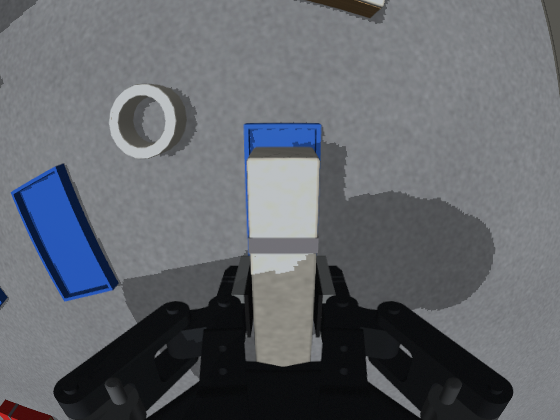

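>>> send_rows(plan=[[[0,0,0,-0.002,0.001,-0.03,-1],[0,0,0,0,0,-0.02,-1],[0,0,0,0,0,-0.01,-1],[0,0,0,0,0,-0.004,-1],[0,0,0,0,0,0,-1],[0,0,0,0,0,0,-1]]])

```text
time: 6.2
eef_pos: [0.4073, -0.2043, 0.0159]
tool_rot: [3.113, -0.42, 0.003]
ft_force: [-0.2, -0.1, -0.1]
gripper_width: 0.0275
finger_force: 35.2
```

>>> send_rows(plan=[[[0,0,0,0,0,-0.0025,-1],[0,0,0,0,0,0,-1],[0,0,0,0,0,0,0],[0,0,0,0,0,0,0],[0,0,0,0,0,0,0.3],[0,0,0,0,0,0,0.3],[0,0,0,0,0,0.03,0.3],[0,0,0,0,0,0.04,0.3],[0,0,0,0,0,0.04,1],[0,0,0,0,0,0,1]]])

```text
time: 7.2
eef_pos: [0.4092, -0.2052, 0.1286]
tool_rot: [3.112, -0.42, 0.016]
ft_force: [0.5, -0.2, -0.3]
gripper_width: 0.0818
finger_force: 0.0
```

Run:
```python
from h import *
tool();im=arm.capture('wrist');cv2.imwrite('pics/w5.png',im[:,:,::-1])
```

```text
t 7.2 tcp [ 0.4092 -0.2052  0.1286] xyaw -15.39 tiltz [ 0.01  -0.003 -1.   ] w 0.0818 F [ 0.5 -0.2 -0.3] q [-0.02 -0.36 -0.45  0.   -1.46  1.32]
```

View pics/w5.png

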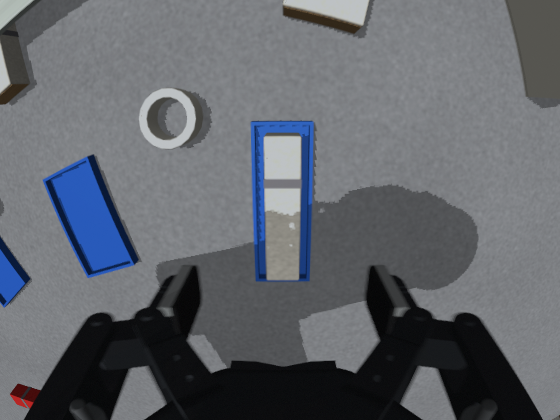

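The wrist view shows the long carton (282,205) lying flat inside its tray rim. Next is the oblong carton.

>>> send_rows(plan=[[[0,0,0.042,0.024,0.029,0,1],[0,0,0.042,0.024,0.029,0,1],[0,0,0.042,0.024,0.029,0,1],[0,0,0.042,0.024,0.029,0,1],[0,0,0.042,0.024,0.029,0,1],[0,0,0.042,0.024,0.029,0,1],[0,0,0.042,0.024,0.029,0,1],[0,0,0.039,0.024,0.029,0,1],[0,0,0,0,0,0,1],[0,0,0,0,0,0,1]]])

```text
time: 8.25
eef_pos: [0.598, 0.0283, 0.1202]
tool_rot: [3.139, 0.102, -0.005]
ft_force: [-0.4, -0.7, -0.2]
gripper_width: 0.0855
finger_force: 0.0
```

Run:
```python
from h import *
tool();wrist('w6',near=(.62,.03),thr=150,k=3)
```

```text
t 8.25 tcp [0.598  0.0283 0.1202] xyaw 3.72 tiltz [-0.003 -0.001 -1.   ] w 0.0855 F [-0.4 -0.7 -0.2] q [ 0.38  0.05 -0.1  -0.   -1.42  1.25]
```

View pics/w6.png

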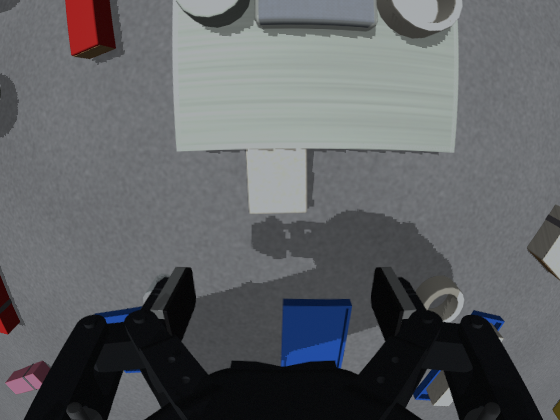

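The wrist view shows the oblong carton with front corners at (249,213) and (307,213), and the lip at row 149.

Run:
```python
from h import *
c=arm.calibration('wrist')
p=onplane([(249,213),(307,213),(247,150),(306,150)],c,.032,True);print(p.round(4),p.mean(0))
print('lip',onplane([(178,152),(455,152)],c,.046,True))
s=arm.calibration('scene');print('vial',onplane([(315,221)],s,0),'tape',onplane([(201,237)],s,.012))
```

```text
[[0.5948 0.0534]
 [0.5977 0.0094]
 [0.6429 0.0566]
 [0.6455 0.0142]] [0.62023359 0.0333904 ]
lip [[ 0.6416928   0.10402407]
 [ 0.65738265 -0.09647536]]
vial [[0.50489665 0.14049508]] tape [[ 0.50566463 -0.13799284]]
```

>>> send_rows(plan=[[[0,0,0,0.02,0.0045,-0.03,1],[0,0,0,0,0,-0.03,1],[0,0,0,0,0,-0.03,1],[0,0,0,0,0,-0.013,1],[0,0,0,0,0,0,1],[0,0,0,0,0,0,1]]])

```text
time: 8.9
eef_pos: [0.6191, 0.0319, 0.0208]
tool_rot: [3.14, 0.101, 0.003]
ft_force: [0.6, -0.5, 0.7]
gripper_width: 0.0857
finger_force: 0.0
```

>>> send_rows(plan=[[[0,0,0,0,0,-0.01,1],[0,0,0,0,0,0,-1],[0,0,0,0,0,0,-1],[0,0,0,0,0,0,-1],[0,0,0,0,0,0,-1],[0,0,0,0,0,0,-1],[0,0,0,0,0,0,-1],[0,0,0,0,0,0,-1]]], grip_force=30)

```text
time: 9.7
eef_pos: [0.6189, 0.0325, 0.0098]
tool_rot: [3.14, 0.101, 0.002]
ft_force: [-1.0, 0.7, 4.8]
gripper_width: 0.0439
finger_force: 31.5
```

>>> send_rows(plan=[[[0,0,0,-0.01,-0.001,0,-1],[0,0,0,-0.01,-0.001,0,-1],[0,0,0,-0.01,-0.001,0,-1],[0,0,0,-0.01,-0.001,0,-1],[0,0,0,-0.01,-0.001,0,-1],[0,0,0,-0.01,0,0,-1],[0,0,0,-0.005,0,0,-1],[0,0,0,0,0,0,-1],[0,0,0,0,0,0,-1]]])

```text
time: 10.6
eef_pos: [0.5524, 0.0272, 0.0098]
tool_rot: [3.14, 0.101, -0.001]
ft_force: [-3.2, 1.1, 9.4]
gripper_width: 0.0437
finger_force: 32.0
```

>>> send_rows(plan=[[[0,0,0,0,0,0,0.5],[0,0,0,0,0,0,0.6],[0,0,0,0,0,0,1],[0,0,0,0,0,0,1],[0,0,0,0,0,0.03,1],[0,0,0,0,0,0.03,1],[0,0,0,0,0,0.03,1],[0,0,0,0,0,0,1],[0,0,0,0,0,0,1]]])

```text
time: 11.5
eef_pos: [0.5536, 0.0275, 0.0994]
tool_rot: [-3.139, -0.101, -0.001]
ft_force: [-0.1, -0.2, -0.7]
gripper_width: 0.0852
finger_force: 0.0
```

Run:
```python
from h import *
tool();wrist('w7',near=(.58,.03),thr=165,k=9)
```

```text
t 11.5 tcp [0.5536 0.0275 0.0994] xyaw 3.67 tiltz [ 0.001  0.001 -1.   ] w 0.0852 F [-0.1 -0.2 -0.7] q [ 0.41 -0.06 -0.25 -0.   -1.37  1.22]
[282. 208.] [5.6000e-01 2.8000e-02 5.7893e+01 4.2211e+01 5.8360e+00]
[280. 143.] [ 6.0800e-01  3.3000e-02  4.2577e+01  2.2707e+01 -8.3912e+01]
```

View pics/w7.png

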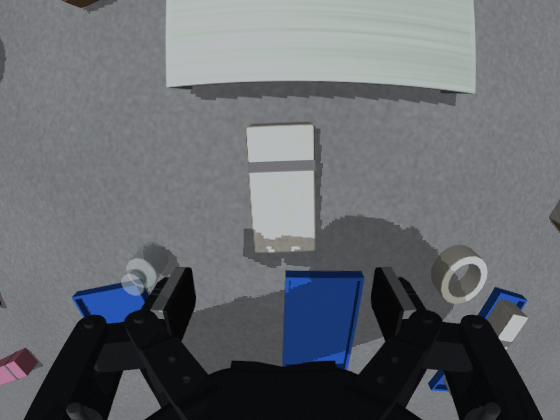

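The oblong carton is fully clear of the lip, centred at about (282,188). I'll regrip it at its centre.

>>> send_rows(plan=[[[0,0,0.038,0.022,0.002,0,1],[0,0,0,0,0,-0.03,1],[0,0,0,0,0,-0.03,1],[0,0,0,0,0,-0.025,1],[0,0,0,0,0,-0.004,1],[0,0,0,0,0,0,1],[0,0,0,0,0,0,1]]])

```text
time: 12.25
eef_pos: [0.5762, 0.0294, 0.0113]
tool_rot: [3.137, 0.161, 0.002]
ft_force: [-0.2, -0.3, 0.4]
gripper_width: 0.0855
finger_force: 0.0
```

>>> send_rows(plan=[[[0,0,0,0,0,0,-1],[0,0,0,0,0,0,-1],[0,0,0,0,0,0,-1],[0,0,0,0,0,0,-1],[0,0,0,0,0,0,-1],[0,0,0,0,0,0,-1],[0,0,0,0,0,0,-1],[0,0,0,0,0,0,-1]]], grip_force=35)

```text
time: 13.05
eef_pos: [0.576, 0.0295, 0.011]
tool_rot: [3.137, 0.161, 0.002]
ft_force: [-1.3, 0.7, 5.4]
gripper_width: 0.0433
finger_force: 37.9
```

>>> send_rows(plan=[[[0,0,0,0,0,0.03,-1],[0,0,0,0,0,0.03,-1],[0,0,-0.016,-0.03,-0.01,0,-1],[0,0,-0.016,-0.035,-0.011,0,-1],[0,0,-0.016,-0.035,-0.011,0,-1],[0,0,-0.016,-0.03,-0.0105,0,-1],[0,0,0,0,0,0,-1],[0,0,0,0,0,0,-1],[0,0,0,0,0,0,-1]]])

```text
time: 13.95
eef_pos: [0.4457, -0.013, 0.0699]
tool_rot: [3.141, 0.06, -0.0]
ft_force: [0.1, 0.3, -1.1]
gripper_width: 0.0432
finger_force: 37.1
```

Run:
```python
from h import *
tool()
c=arm.calibration('wrist');w=arm.capture('wrist');cv2.imwrite('pics/w8.png',w[:,:,::-1])
hsv=cv2.cvtColor(w,cv2.COLOR_RGB2HSV);H,S,V=cv2.split(hsv)
for b in blobs((H>100)&(H<130)&(S>150)&(V>60),300): print(b.mean(0).round(),b.min(0),b.max(0),rect(onplane(b,c,.012,True)))
```

```text
t 13.95 tcp [ 0.4457 -0.013   0.0699] xyaw 2.19 tiltz [-0. -0. -1.] w 0.0432 F [ 0.1  0.3 -1.1] q [ 0.43 -0.36 -0.56 -0.   -1.37  1.18]
[493. 256.] [450 187] [554 341] [  0.407  -0.199 144.1    60.169 -15.288]
[ 54. 239.] [  2 179] [105 292] [  0.421   0.182  86.806  85.991 -70.897]
[284. 165.] [231 145] [335 191] [ 4.8600e-01 -1.1000e-02  6.6272e+01  2.9698e+01 -8.6556e+01]
```

View pics/w8.png

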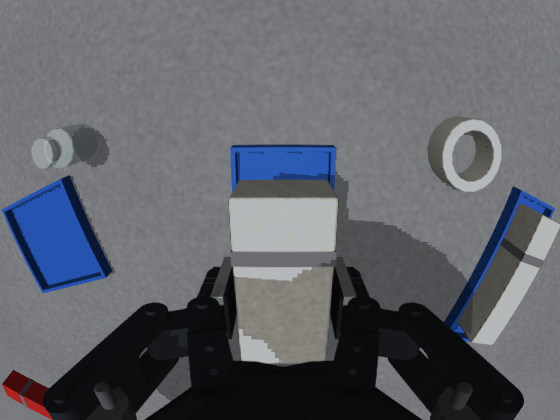

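The carton is lined up over the mid tray. I'll lower and release it.

>>> send_rows(plan=[[[0,0,0,-0.001,0,-0.025,-1],[0,0,0,0,0,-0.02,-1],[0,0,0,0,0,-0.007,-1],[0,0,0,0,0,-0.003,-1],[0,0,0,0,0,0,-1],[0,0,0,0,0,0,-1]]])

```text
time: 14.6
eef_pos: [0.4452, -0.013, 0.0161]
tool_rot: [-3.141, -0.06, -0.002]
ft_force: [-0.4, -0.1, -1.7]
gripper_width: 0.0431
finger_force: 37.1
```

>>> send_rows(plan=[[[0,0,0,0,0,-0.0015,-1],[0,0,0,0,0,0,-1],[0,0,0,0,0,0,0.4],[0,0,0,0,0,0,0.5],[0,0,0,0,0,0,0.5],[0,0,0,0,0,0.03,0.5],[0,0,0,0,0,0.04,1],[0,0,0,0,0,0.04,1],[0,0,0,0,0,0,1]]])

```text
time: 15.5
eef_pos: [0.4474, -0.0129, 0.1301]
tool_rot: [-3.14, -0.06, -0.016]
ft_force: [-0.7, -0.2, -0.1]
gripper_width: 0.0854
finger_force: 0.0
```

Run:
```python
from h import *
tool();im=arm.capture('wrist');cv2.imwrite('pics/w9.png',im[:,:,::-1])
```

```text
t 15.5 tcp [ 0.4474 -0.0129  0.1301] xyaw 2.2 tiltz [ 0.01   0.001 -1.   ] w 0.0854 F [-0.7 -0.2 -0.1] q [ 0.43 -0.39 -0.47  0.   -1.47  1.18]
```

View pics/w9.png

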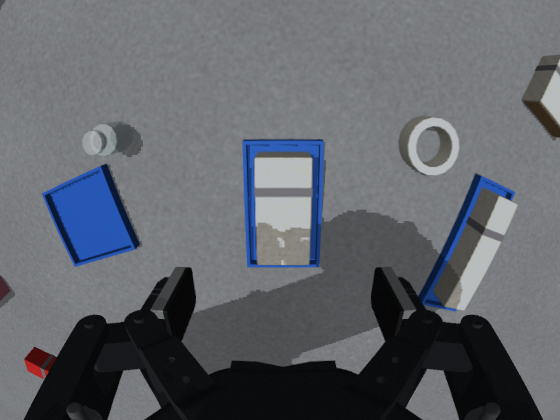

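>>> send_rows(plan=[[[0,0,-0.068,0.016,-0.035,0,1],[0,0,-0.068,0.016,-0.035,0,1],[0,0,-0.068,0.016,-0.035,0,1],[0,0,-0.068,0.016,-0.035,0,1],[0,0,-0.068,0.016,-0.035,0,1],[0,0,-0.068,0.016,-0.035,0,1],[0,0,-0.068,0.016,-0.034,0,1],[0,0,-0.068,0.016,-0.034,0,1],[0,0,0,0,0,0,1],[0,0,0,0,0,0,1]]])

```text
time: 16.55
eef_pos: [0.5718, -0.2916, 0.1214]
tool_rot: [-3.041, 0.788, 0.005]
ft_force: [-0.7, -0.2, 0.2]
gripper_width: 0.0856
finger_force: 0.0
```

Run:
```python
from h import *
tool();wrist('w10',near=(.575,-.29),thr=165,k=11)
```

```text
t 16.55 tcp [ 0.5718 -0.2916  0.1214] xyaw -29.04 tiltz [-0.003  0.001 -1.   ] w 0.0856 F [-0.7 -0.2  0.2] q [-0.16  0.17  0.02 -0.   -1.43  1.22]
[271. 192.] [ 0.579 -0.291 60.828 47.285 61.837]
```

Wrist view: the oblong carton lies inside its tray at (283,210). I'll now grasp the square carton.

>>> send_rows(plan=[[[0,0,0.014,0.002,0.003,-0.03,1],[0,0,0,0,0,-0.03,1],[0,0,0,0,0,-0.025,1],[0,0,0,0,0,-0.014,1],[0,0,0,0,0,0,1],[0,0,0,0,0,0,1],[0,0,0,0,0,0,1]]])

```text
time: 17.3
eef_pos: [0.5756, -0.2883, 0.0268]
tool_rot: [3.047, -0.764, 0.005]
ft_force: [0.5, -0.4, 0.7]
gripper_width: 0.0855
finger_force: 0.0
```

Run:
```python
from h import *
tool();wrist('w11')
```

```text
t 17.3 tcp [ 0.5756 -0.2883  0.0268] xyaw -28.14 tiltz [ 0.003 -0.001 -1.   ] w 0.0855 F [ 0.5 -0.4  0.7] q [-0.15  0.22 -0.09  0.   -1.25  1.23]
[268. 233.] [ 0.597 -0.294 47.383 14.131 61.241]
[346.   4.] [ 0.673 -0.371 42.536  6.325 66.773]
```

View pics/w11.png

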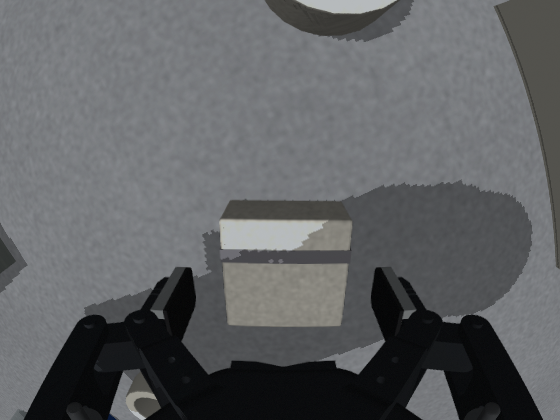

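The square carton is at (286,272), centred between the fingers. I'll check its position along the carton and then go down.

Run:
```python
from h import *
c=arm.calibration('wrist')
p=onplane([(221,220),(351,220),(343,326),(228,326)],c,.032,True);print(p.round(4),p.mean(0),rect(p))
```

```text
[[ 0.6142 -0.277 ]
 [ 0.586  -0.3297]
 [ 0.5308 -0.3018]
 [ 0.5603 -0.2467]] [ 0.57281811 -0.28878677] [ 0.573 -0.289 62.535 61.923 61.811]
```

>>> send_rows(plan=[[[0,0,0,-0.002,-0.0005,-0.016,1],[0,0,0,0,0,0,1],[0,0,0,0,0,0,-1],[0,0,0,0,0,0,-1],[0,0,0,0,0,0,-1],[0,0,0,0,0,0,-1],[0,0,0,0,0,0,-1],[0,0,0,0,0,0,-1],[0,0,0,0,0,0,-1]]], grip_force=35)

```text
time: 18.25
eef_pos: [0.5728, -0.2888, 0.009]
tool_rot: [3.047, -0.765, 0.001]
ft_force: [0.7, -0.2, 2.2]
gripper_width: 0.061
finger_force: 40.7
```

>>> send_rows(plan=[[[0,0,0,0,0,0.03,-1],[0,0,0,0,0,0.04,-1],[0,0,0,0,0,0.04,-1],[0,0,0,0,0,0.01,-1],[0,0,0,0,0,0,-1]]])

```text
time: 18.75
eef_pos: [0.5734, -0.2889, 0.1308]
tool_rot: [-3.047, 0.765, -0.006]
ft_force: [-0.1, 0.5, -1.8]
gripper_width: 0.0615
finger_force: 40.4
```

>>> send_rows(plan=[[[0,0,0.0635,-0.0115,0.036,0,-1],[0,0,0.0635,-0.0115,0.036,0,-1],[0,0,0.0635,-0.0115,0.036,0,-1],[0,0,0.0635,-0.0115,0.036,0,-1],[0,0,0.0635,-0.0115,0.036,0,-1],[0,0,0.0635,-0.0115,0.036,0,-1],[0,0,0.0635,-0.0115,0.036,0,-1],[0,0,0.0635,-0.0115,0.036,0,-1],[0,0,0.0635,-0.0115,0.036,0,-1],[0,0,0.0635,-0.0115,0.036,0,-1]]])

```text
time: 19.75
eef_pos: [0.4558, 0.0724, 0.1262]
tool_rot: [3.133, 0.229, -0.005]
ft_force: [1.1, 0.2, -0.3]
gripper_width: 0.0612
finger_force: 40.4
```

>>> send_rows(plan=[[[0,0,0.0635,-0.0115,0.036,0,-1],[0,0,0.0635,-0.0115,0.036,0,-1],[0,0,0.0635,-0.0115,0.036,0,-1],[0,0,0,0,0.002,0,-1],[0,0,0,0,0,0,-1],[0,0,0,0,0,0,-1]]])

```text
time: 20.35
eef_pos: [0.4226, 0.1805, 0.1273]
tool_rot: [3.097, 0.52, -0.003]
ft_force: [0.8, 0.6, -0.1]
gripper_width: 0.0615
finger_force: 40.4
```

Run:
```python
from h import *
tool()
c=arm.calibration('wrist');w=arm.capture('wrist');cv2.imwrite('pics/w12.png',w[:,:,::-1])
hsv=cv2.cvtColor(w,cv2.COLOR_RGB2HSV);H,S,V=cv2.split(hsv)
for b in blobs((H>100)&(H<130)&(S>150)&(V>60),300): print(b.mean(0).round(),b.min(0),b.max(0),rect(onplane(b,c,.012,True)))
```

```text
t 20.35 tcp [0.4226 0.1805 0.1273] xyaw 19.07 tiltz [-0.002 -0.002 -1.   ] w 0.0615 F [ 0.8  0.6 -0.1] q [ 0.85 -0.34 -0.44 -0.   -1.47  1.06]
[533. 310.] [506 270] [559 348] [  0.391  -0.191 109.127  65.809 -14.951]
[461. 237.] [421 180] [516 296] [ 4.42000e-01 -9.00000e-03  1.14264e+02  7.34160e+01  2.18700e+00]
[282. 179.] [228 149] [334 205] [  0.441   0.189  85.969  47.26  -70.889]
```

View pics/w12.png

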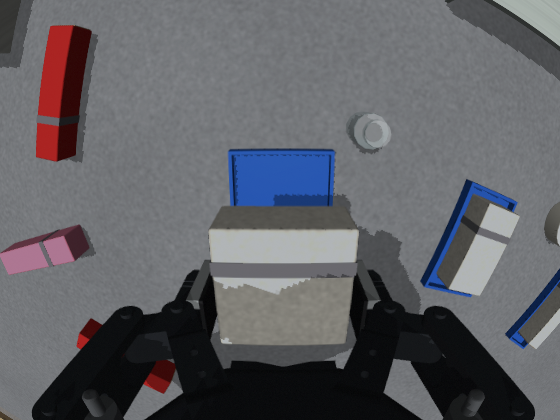

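The tray's visible part gives a centre of (0.4227, 0.1826), so the carton is within 2 mm, and the vial at (372,132) is clear. I'll lower it.

>>> send_rows(plan=[[[0,0,0,0,0.002,-0.03,-1],[0,0,0,0,0,-0.03,-1],[0,0,0,0,0,-0.025,-1],[0,0,0,0,0,-0.015,-1],[0,0,0,0,0,-0.008,-1],[0,0,0,0,0,-0.003,-1],[0,0,0,0,0,0,-1],[0,0,0,0,0,0,-1]]])

```text
time: 21.2
eef_pos: [0.4236, 0.1836, 0.0186]
tool_rot: [-3.097, -0.521, -0.002]
ft_force: [0.2, 0.8, -0.3]
gripper_width: 0.061
finger_force: 40.4
```

>>> send_rows(plan=[[[0,0,0,0,0,-0.006,-1],[0,0,0,0,0,0,-1],[0,0,0,0,0,0,0.7],[0,0,0,0,0,0,0.8],[0,0,0,0,0,0,0.8],[0,0,0,0,0,0.03,0.8],[0,0,0,0,0,0.04,0.8],[0,0,0,0,0,0.04,1],[0,0,0,-0.01,0.03,0.03,1],[0,0,0,-0.01,0.03,0.03,1]]])

```text
time: 22.2
eef_pos: [0.4029, 0.2436, 0.1835]
tool_rot: [-3.098, -0.519, -0.002]
ft_force: [0.4, 1.7, -1.2]
gripper_width: 0.0853
finger_force: 0.0
```

>>> send_rows(plan=[[[0,0,0,-0.02,0.04,0,1],[0,0,0,-0.02,0.04,0,1],[0,0,0,-0.02,0.04,0,1],[0,0,0,-0.02,0.04,0,1],[0,0,0,0,0,0,1],[0,0,0,0,0,0,1]]])

```text
time: 22.8
eef_pos: [0.3223, 0.4039, 0.1812]
tool_rot: [3.096, 0.525, -0.001]
ft_force: [0.7, -0.2, -0.1]
gripper_width: 0.0856
finger_force: 0.0
```

Run:
```python
from h import *
tool();im=arm.capture('scene');cv2.imwrite('pics/sc9.png',cv2.resize(im[100:340,60:440,::-1],(800,505)))
```

```text
t 22.8 tcp [0.3223 0.4039 0.1812] xyaw 19.23 tiltz [-0.    -0.001 -1.   ] w 0.0856 F [ 0.7 -0.2 -0.1] q [ 1.29 -0.18 -0.22  0.   -1.54  0.62]
```

View pics/sc9.png

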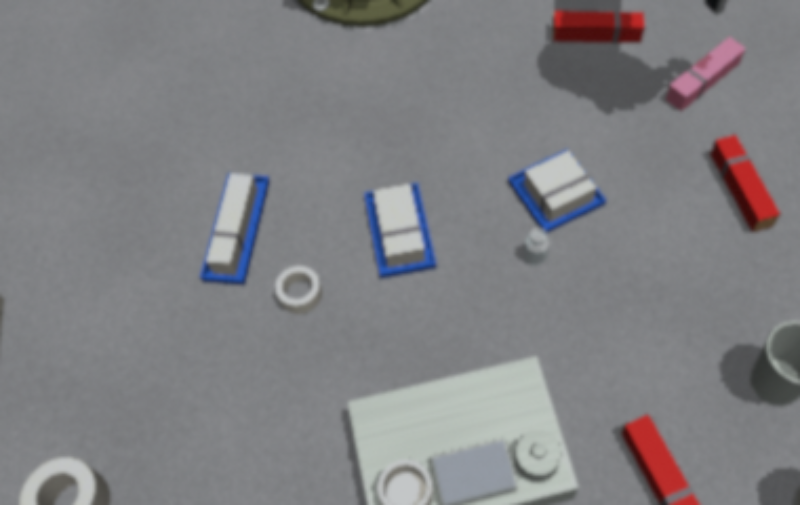

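All three cartons sit in their trays at (235,225), (400,225) and (560,185), with the tape and vial untouched. I'll do a quick numeric flatness check before handing in.

Run:
```python
from h import *
c=arm.calibration('scene');im=arm.capture('scene')
m=cv2.morphologyEx((im.min(2)>165).astype(np.uint8),cv2.MORPH_CLOSE,np.ones((5,5)))
for b in blobs(m,60):
    p=onplane(b,c,.035)
    if .35<p[:,0].mean()<.5 and abs(p[:,1].mean())<.3: print(rect(p))
```

```text
[ 4.4800e-01 -1.4000e-02  8.7048e+01  4.0396e+01  2.1520e+00]
[  0.411  -0.204 116.738  25.001 -15.483]
[  0.428   0.183  59.468  58.57  -71.037]
```

The centres match the trays' scene-measured centres to within 3 mm, and sizes and angles match too, so the cartons are flat and centred.

```bash
python3 -c "
from rig import arm
print(arm.sign_off())"
```

```text
the job is handed in; nothing more can be done
None
```

All three cartons are lying flat inside their own trays, the oblong one drawn clear of the shelf before it was lifted, the tape roll and vial were left alone, and the job was handed in at about 23 s.

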